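Set the shaker to speed step five and start it

TASK

Set the orbital shaker to speed step five: with a fingertip, push the fin of its black selector round clockwise, click by click from where it stands (red dot = step 0, then seven white bars = steps 1 to 7), until it rests on the fifth white bar, never letting it go past that step. Then, with the selector already set, press the green start key all the way down with a fingertip and let it come up again. Only push, gently: do not grip or squeeze the selector, and leave the dish, the beaker and the micro tube where they are.

Things in the scene. Friction and masses are not known exactly. Their poses are not given: they have to be found in the camera images.
- shaker: white orbital shaker with a blue band, fixed, 240 (x) x 200 (y) mm; origin at the centre of its underside; front faces its -x, +y its left, z up. Flat dark blue-grey control deck 55 mm high at x -120 to 5 mm (with a flat display); carrying platform (black mat 67 mm high, rails to 75 mm) at x 6 to 118 mm.
- selector_axis (a point): point on the selector's vertical turning axis, fixed on the shaker, at the level of the top of its round skirt (67 mm above the worktop); axes parallel to the shaker's. At shaker x -62, y -36 mm.
- selector_cap: black selector turning about a vertical axis: round skirt 76 mm in diameter, top 12 mm above the deck; on it a hub (16 mm diameter, 20 mm high) and one upright pointer fin with a white line, 11 mm thick, reaching 38 mm from the axis, top 36 mm above the deck. Origin on the axis at deck height; its x axis points outward along the fin, z up. Cannot be lifted off.
- fin (a point): point inside the fin, 28 mm out from the selector's axis, in the middle of its height (24 mm above the deck); turns with the selector
- selector (a joint): selector angle in rad, growing clockwise seen from above: step n = n x 0.5236; step 5 = 2.618; stops just outside steps 0 and 7. At 0 the fin points 105 deg counter-clockwise of the shaker's +x, at step 5 45 deg clockwise of it. Starts at rest on step 0 to 3 (within 0.06). Leaving a step takes 2 to 7 N on the fin; past half way a spring detent snaps it ahead into the next.
- start_key (a joint): travel of the green start key in m: 0 = up, 0.006 = fully down; a spring brings it back; 5 N presses it fully down
- start_key_top (a point): centre of the top face of the round green start key (28 mm in diameter, standing in a black collar 44 mm in diameter and 12 mm high on the deck), 73 mm above the worktop when up; at shaker x -80, y 66 mm; moves with the key, which is pressed straight down
- dish: closed petri dish with pale agar, 90 mm in diameter, 15 mm high, loose on the shaker's platform; origin at the centre of its underside
- beaker: 100 ml beaker, 54 mm in diameter, 70 mm high, standing loose on the worktop to the left of the shaker; origin at the centre of its underside
- microtube: micro tube with yellow cap, 17 x 42 x 12 mm, lying loose on the worktop to the left of the shaker; origin at the middle of its underside

How it is judged:
By the outcome, as a careful person would: the job done as asked, in the order asked, and still so for the second after the job is handed in, with the robot touching nothing.
It also fails if it takes over 64 s, if anything falls off the work surface, if the arm or the gripper's body presses on something with over 40 N, if the wrist force passes 120 N, or if a joint passes its speed limit or range.

ROBOT

A 7-joint arm with a two-finger parallel gripper is mounted at the origin on a cart in front of the work surface, level with it; the furniture and walls round the work are solid. World frame = base frame: x ahead of the robot, y to its left, z up, the work surface at z = 0. Lengths are in m, angles in rad, forces in N, time in s.
With the tool pointing down it reaches from about 0.375 to 0.925 m from the base axis. Payload 3.1 kg.
Tool frame: the origin (TCP) lies between the finger pads; the fingertips stand 19 mm ahead of it and the grasp point (between the pads) is the TCP; z points along the fingers, y is the line along which they close (so a half turn about z gives the same grasp; the last joint's range is limited). The gripper opens to 85 mm and grips with 20 to 120 N. Pads are 22 mm wide; open, the fingers measure 114 mm over their backs; the gripper's body (76 mm by 85 mm) begins 54 mm behind the grasp point. The pads swing forward as they close: fully open they stand 13 mm farther back than shut.
Start: joints at [-1.42, 0.383, 0.044, 1.598, -0.018, 1.161, -0.05], TCP at [0.16, 0.63, 0.25] pointing down, gripper open.
Joint ranges: [-2.61, 2.61], [-0.41, 2.15], [-1.48, 1.57], [0, 2.5], [-1.57, 4.71], [0.05, 1.97], [-2.85, 2.85]. Speed limits (rad/s): [2.79, 2.79, 3.14, 3.14, 3.14, 3.14, 3.14].

INTERFACE

Orientations are given as a unit quaternion [x, y, z, w].
In Python, from bench import move_ptp, movel, move_j, move_gripper, pause, inverse_kinematics, read_camera, camera_params, MotionError, sign_off, look_for, tip_of, read_time_s, read_qpos, read_joint_vel, read_effort, read_eef_pos, read_tcp_rot, read_ft_force, read_ft_torque, read_finger_gap, read_grasp_force gives the robot as it stands. Calls block until the motion is done:
- move_ptp(position, orientation): joint-space move of the TCP to a pose.
- movel(position, orientation=None, speed=0.15): straight line of the TCP; orientation=None keeps the orientation; speed is the mean speed in m/s.
- move_j(angles): joint-space move.
- move_gripper(opening, effort=None): finger opening in m; effort is the grip in N (None keeps the last); returns when the fingers have stopped.
- pause(seconds).
- inverse_kinematics(position, orientation): joint angles nearest the present ones, or None.
- read_camera(name): name is "scene" or "top"; returns the picture (420x560x3 uint8, red, green, blue); there is no depth.
- camera_params(name): a dict with "K" (3x3 intrinsics, pixels), "camera_from_world" (4x4, takes a point from world to camera coordinates). Camera axes: x right, y down, z forward; pixel columns grow to the right and rows downward; lengths in m; the calibration is good to about 2 mm. A picture is of the moment at which its call begins. camera_params takes no time and is no camera call.
A pose or a line that the arm cannot do raises MotionError and nothing moves.
- sign_off(): hands the job in; it is judged then, once.
Trained networks look in the newest picture that a camera, given by its name, has taken for a name from the list of things; names that differ only in an ending like _2 or _b are one class to them, and where a whole thing is asked for, a point or a joint stands for the part that bears it (a point fixed in the world has none). Each returns a list of dicts, best first, with "confidence" (0 to 1); they miss things now and then, are a little off and sometimes report something else, mostly with a low value. They report only what shows in the picture. A call takes as long as a camera call.
- look_for(camera, name): "at" ([column, row] in pixels, amid what is visible of it).
- tip_of(camera, name): "at" ([column, row] in pixels: a listed point, or the origin of a listed thing).
Readings, each from a call of its own:
- read_time_s(): time.
- read_qpos(): joint angles.
- read_joint_vel(): joint speeds.
- read_effort(): joint torques, N m.
- read_eef_pos(): TCP position.
- read_tcp_rot(): TCP orientation.
- read_ft_force(): force on the tool from outside, world axes, zero at the start.
- read_ft_torque(): the same for the moment, N m.
- read_finger_gap(): finger opening in m.
- read_grasp_force(): force on a finger pad.
Only numpy, scipy, OpenCV 4.12 (cv2) and the standard library are available. Lean on these libraries where they do the work, as an engineer would, in place of code of your own. Each camera call takes 0.05 s, during which the arm holds its last target. There are 200 camera calls.

## Working session

There is one attempt and no reset: what is moved stays moved. The work goes in short steps, each a Python script; the robot and the scene stay as the last script left them, time stands still between calls to the robot, and variables do not carry over. Pictures are saved under pics/ and viewed, at most 10 in all, crops included, and the job is handed in when it is done.

```bash
mkdir -p pics; cat > h.py <<'E'
import numpy as np, cv2
from bench import *
def ray(cam,px):
    p=camera_params(cam);K=np.array(p["K"]);T=np.array(p["camera_from_world"])
    R=T[:3,:3];o=-R.T@T[:3,3];d=R.T@np.linalg.solve(K,[px[0],px[1],1]);return o,d
def at_z(cam,px,z):
    o,d=ray(cam,px);return o+d*(z-o[2])/d[2]
def proj(cam,P):
    p=camera_params(cam);T=np.array(p["camera_from_world"]);c=T[:3,:3]@np.array(P)+T[:3,3];q=np.array(p["K"])@c;return q[:2]/q[2]
def save(cam,n):
    cv2.imwrite(f"pics/{n}.png",read_camera(cam)[:,:,::-1])
E
python3 - <<'E'
from h import *
for c in("top","scene"):
    save(c,c+"0")
    print(c,ray(c,[280,210]))
    for n,z in(("shaker",0),("selector_axis",.067),("fin",.079),("start_key_top",.073),("selector_cap",.055),("beaker",0),("microtube",0),("dish",.067)):
        for d in tip_of(c,n)[:2]: print(c,n,np.round(d["at"]),round(d["confidence"],2),at_z(c,d["at"],z).round(4))
print(read_time_s(),read_tcp_rot(),read_eef_pos())
E
```

```text
top (array([ 0.40041739, -0.10465879,  0.89759336]), array([ 0.21384816, -0.00602094, -0.97698227]))
top shaker [299. 251.] 0.81 [ 0.516  -0.1362  0.    ]
top shaker [227. 204.] 0.67 [ 0.6204 -0.0126  0.    ]
top selector_axis [322. 281.] 0.69 [ 0.4527 -0.1657  0.067 ]
top fin [306. 275.] 0.68 [ 0.4655 -0.1386  0.079 ]
top start_key_top [259. 291.] 0.73 [ 0.4492 -0.0592  0.073 ]
top selector_cap [320. 282.] 0.89 [ 0.4513 -0.1621  0.055 ]
top beaker [221. 254.] 0.97 [0.5283 0.0063 0.    ]
top microtube [230. 203.] 0.45 [ 0.6212 -0.0178  0.    ]
top dish [307. 205.] 0.83 [ 0.5846 -0.1579  0.067 ]
scene (array([ 0.03102792, -0.46610875,  0.61529144]), array([ 0.64660367,  0.40922889, -0.64381168]))
scene shaker [272. 253.] 0.93 [ 0.5158 -0.1402  0.    ]
scene selector_axis [264. 255.] 0.85 [ 0.4504 -0.1666  0.067 ]
scene fin [260. 238.] 0.89 [ 0.4748 -0.1411  0.079 ]
scene start_key_top [225. 234.] 0.69 [ 0.4495 -0.0699  0.073 ]
scene selector_cap [264. 259.] 0.86 [ 0.4519 -0.1664  0.055 ]
scene beaker [222. 226.] 0.84 [0.5221 0.0063 0.    ]
scene dish [291. 218.] 0.58 [ 0.5717 -0.1521  0.067 ]
0.9 [ 1.24059008e-01  9.92274842e-01  2.36212886e-05 -7.75634507e-06] [0.16004547 0.63000769 0.25030964]
```

View pics/top0.png

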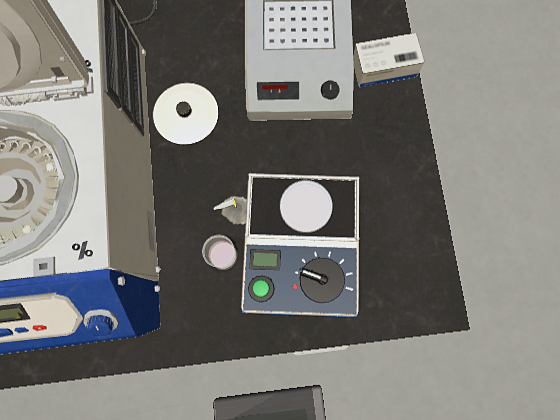

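View pics/scene0.png

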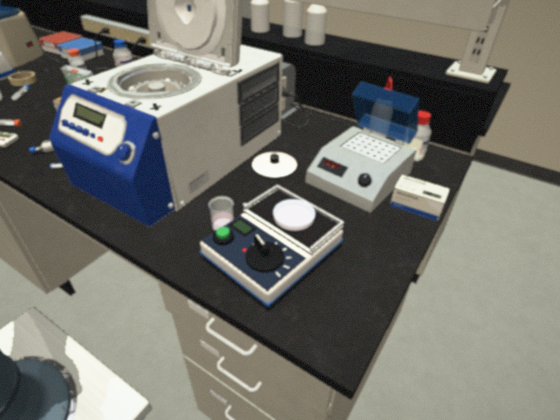

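```bash
python3 - <<'E'
from h import *
im=cv2.imread("pics/top0.png")
cv2.imwrite("pics/crop.png",cv2.resize(im[230:325,235:365],None,fx=6,fy=6,interpolation=cv2.INTER_CUBIC))
hsv=cv2.cvtColor(im,cv2.COLOR_BGR2HSV)
def cen(i,box,f):
    h=cv2.cvtColor(i,cv2.COLOR_BGR2HSV);m=f(h.astype(int));y,x=np.nonzero(m)
    k=(x>box[0])&(x<box[1])&(y>box[2])&(y<box[3]);return np.array([x[k].mean(),y[k].mean()]),k.sum()
g=lambda h:(h[...,0]>45)&(h[...,0]<80)&(h[...,1]>120)&(h[...,2]>110)
r=lambda h:((h[...,0]<8)|(h[...,0]>172))&(h[...,1]>120)
s=cv2.imread("pics/scene0.png")
for c,i,b,bb in(("top",im,(240,280,270,310),(285,300,280,295)),("scene",s,(205,240,220,250),(238,250,243,256))):
    p,n=cen(i,b,g);print(c,"key",p,n,at_z(c,p,.073))
    p,n=cen(i,bb,r);print(c,"red",p,n,at_z(c,p,.055))
for p in((248,175),(358,178)):print(at_z("top",p,.075))
for p in((243,312),(357,314)):print(at_z("top",p,.055))
E
```

```text
top key [260.02469136 286.83333333] 162 [ 0.45534322 -0.06128214  0.073     ]
top red [294.5        286.28571429] 14 [ 0.45028366 -0.11850643  0.055     ]
scene key [222.69724771 231.71559633] 109 [ 0.4514094  -0.06279403  0.073     ]
scene red [244.  249.5] 16 [ 0.44939664 -0.11807194  0.055     ]
[ 0.64933027 -0.06181402  0.075     ]
[ 0.62026376 -0.25104749  0.075     ]
[ 0.41852234 -0.02736302  0.055     ]
[ 0.39189175 -0.21665195  0.055     ]
```

View pics/crop.png

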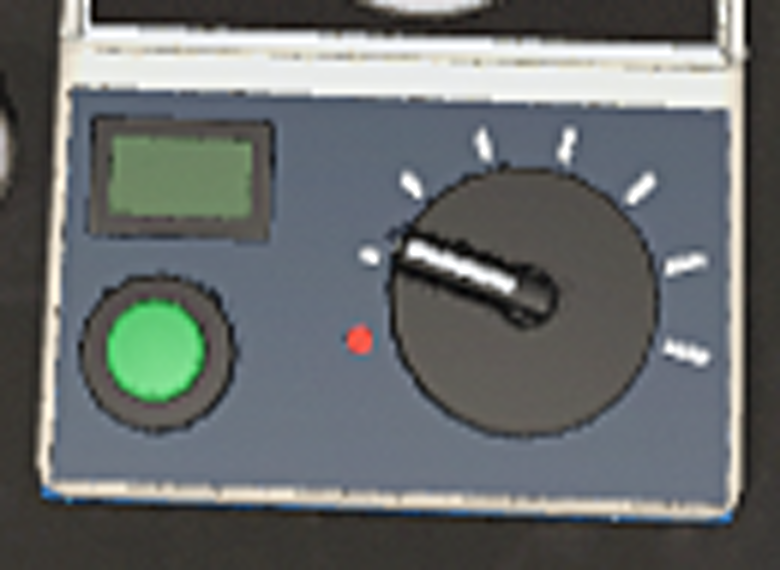

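```bash
python3 - <<'E'
from h import *
from scipy.optimize import least_squares
f=lambda a,b:np.array([234.6+a/6,229.6+b/6])
bars={2:(411,185),3:(484,145),4:(568,145),5:(640,188),6:(686,262),7:(686,351)}
L=lambda n,R:np.array([-62+R*np.cos(np.radians(105-30*n)),-36+R*np.sin(np.radians(105-30*n)),55])/1e3
obs=[("top",f(155,350),lambda R,r:np.array([-.08,.066,.073])),("scene",np.array([222.7,231.7]),lambda R,r:np.array([-.08,.066,.073])),
("top",np.array([294.5,286.3]),lambda R,r:L(0,r)),("scene",np.array([244,249.5]),lambda R,r:L(0,r)),
("top",f(525,302),lambda R,r:np.array([-.062,-.036,.067])),("scene",np.array([264,255.]),lambda R,r:np.array([-.062,-.036,.067]))]
for n,b in bars.items(): obs.append(("top",f(*b),lambda R,r,n=n:L(n,R)))
def W(p,q):
    c,s=np.cos(p[2]),np.sin(p[2]);return np.array([p[0]+c*q[0]-s*q[1],p[1]+s*q[0]+c*q[1],q[2]])
res=lambda p:np.concatenate([proj(c,W(p,g(p[3],p[4])))-o for c,o,g in obs])
s=least_squares(res,[.51,-.14,-.15,46,47],x_scale=[.01,.01,.1,5,5],loss="soft_l1");p=s.x
print(p,np.degrees(p[2]));print(res(p).reshape(-1,2).round(1).tolist())
print("axis",W(p,[-.062,-.036,.067]),"key",W(p,[-.08,.066,.073]))
# fin angle from top
a=W(p,[-.062,-.036,0])
for q in(f(410,248),f(512,286)):
    t=at_z("top",q,.091)-a;print("fin line pt",t,np.degrees(np.arctan2(t[1],t[0])-p[2]))
np.save("p.npy",p)
E
```

```text
[ 0.52145561 -0.13979785 -0.1528342  47.02706395 47.84919059] -8.756754682590184
[[0.4, 0.6], [0.2, -0.3], [-0.0, 0.5], [0.1, 0.0], [0.2, -0.2], [1.0, -1.4], [-0.3, -0.3], [-0.1, -0.4], [0.1, 0.1], [0.3, 0.3], [-0.3, 0.6], [-0.4, 0.2]]
axis [ 0.45469767 -0.16593934  0.067     ] key [ 0.45243596 -0.06238798  0.073     ]
fin line pt [0.01639883 0.03122691 0.091     ] 71.05051620347166
fin line pt [0.00280182 0.00505391 0.091     ] 69.75333790164281
```

```bash
cat >> h.py <<'E'
p=np.load("p.npy"); AX=np.array([.4547,-.1659])
from scipy.spatial.transform import Rotation as Ro
def quat(h): # tool down, tool x heading h
    x=np.array([np.cos(h),np.sin(h),0]);z=np.array([0,0,-1.]);return Ro.from_matrix(np.c_[x,np.cross(z,x),z]).as_quat()
Z=.0935; R0=.030; SG=-1
def pose(deg,off=.0165,z=Z,r=R0):
    "tool pushing face on the fin's ccw side, fin at local angle deg"
    a=np.radians(deg)+p[2];u=np.array([np.cos(a),np.sin(a)]);t=np.array([np.sin(a),-np.cos(a)])
    xy=AX+r*u-off*t;return np.r_[xy,z],quat(a-np.pi/2+(np.pi if SG<0 else 0)),t
E
python3 - <<'E'
import h;from h import *
for sg in(1,-1):
    h.SG=sg
    for d in(75,45,15,-15,-45):
        q=inverse_kinematics(*pose(d)[:2]);print(sg,d,None if q is None else np.round(q,2))
for hd in(0,90,180,270):
    q=inverse_kinematics([.452,-.062,.1],quat(p[2]+np.radians(hd)));print(hd,None if q is None else np.round(q,2))
E
```

```text
1 75 [-0.78  0.54  1.16  2.18 -0.68  0.85 -1.17]
1 45 [-0.86  0.84  1.37  2.14 -0.99  1.07 -1.45]
1 15 [-0.82  0.88  1.37  2.1  -1.01  1.1  -1.96]
1 -15 [-0.78  0.9   1.37  2.08 -1.03  1.12 -2.45]
1 -45 [ 0.8   0.41 -0.61  2.01  0.32  0.81  2.22]
-1 75 [-0.65  0.42  0.98  2.18 -0.5   0.79  1.81]
-1 45 [-0.52  0.4   0.82  2.13 -0.42  0.78  1.2 ]
-1 15 [-0.46  0.42  0.79  2.09 -0.42  0.79  0.69]
-1 -15 [-0.39  0.43  0.74  2.07 -0.4   0.79  0.18]
-1 -45 [-0.4   0.45  0.8   2.06 -0.45  0.81 -0.27]
0 [-0.73  0.32  0.88  2.2  -0.36  0.76 -1.34]
90 [-0.78  0.34  0.93  2.2  -0.4   0.77  0.27]
180 [-0.69  0.31  0.82  2.2  -0.33  0.76  1.77]
270 [-1.06  0.73  1.38  2.21 -0.89  0.99 -2.44]
```

```bash
python3 - <<'E'
from h import *
for c,px in(("top",(160,328)),("top",(0,355)),("scene",(170,213)),("scene",(70,175)),("top",(0,388)),("top",(350,348))):print(c,px,at_z(c,px,0).round(3))
print("front top z.2", at_z("top",(108,270),.2).round(3),at_z("top",(0,283),.2).round(3))
o,d=ray("scene",(240,5));print([ (o+d*s).round(2).tolist() for s in(.9,1.1,1.3)])
for pos in([.13,.45,.3],[.2,.36,.35],[.3,.28,.35],[.4,.1,.35],[.4,0,.35],[.43,-.12,.3],[.2,.36,.45],[.3,.28,.45]):
    a=np.arctan2(pos[1],pos[0])
    q=inverse_kinematics(pos,quat(a+np.pi/2));print(pos,None if q is None else np.round(q,2))
E
```

```text
top (160, 328) [0.41  0.127 0.   ]
top (0, 355) [0.398 0.41  0.   ]
scene (170, 213) [0.487 0.14  0.   ]
scene (70, 175) [0.446 0.481 0.   ]
top (0, 388) [0.343 0.41  0.   ]
top (350, 348) [ 0.335 -0.203  0.   ]
front top z.2 [0.497 0.143 0.2  ] [0.497 0.296 0.2  ]
[[0.82, 0.16, 0.4], [0.99, 0.29, 0.35], [1.16, 0.43, 0.31]]
[0.13, 0.45, 0.3] [-1.42 -0.01  0.04  1.96  0.    1.19 -0.09]
[0.2, 0.36, 0.35] [-1.32 -0.17  0.14  2.    0.02  1.31 -0.13]
[0.3, 0.28, 0.35] [-1.19 -0.19  0.29  2.01  0.06  1.32 -0.16]
[0.4, 0.1, 0.35] [-1.01 -0.24  0.58  2.02  0.13  1.33 -0.24]
[0.4, 0, 0.35] [-1.02 -0.35  0.75  2.04  0.24  1.37 -0.36]
[0.43, -0.12, 0.3] [-1.14 -0.35  1.14  2.04  0.33  1.27 -0.39]
[0.2, 0.36, 0.45] [-1.33 -0.21  0.14  1.83  0.03  1.52 -0.13]
[0.3, 0.28, 0.45] [-1.21 -0.23  0.29  1.84  0.07  1.53 -0.18]
```

```bash
python3 - <<'E'
from h import *
move_gripper(0.0,20)
movel([.13,.45,.35],None,.3)
q=np.array(read_qpos());
g=np.array(inverse_kinematics([.2,.36,.45],quat(np.arctan2(.36,.2)+np.pi/2)));move_j(g)
print(np.round(g,2),read_eef_pos(),read_time_s())
g[0]=0.15-g[2];move_j(g);print(read_eef_pos(),read_time_s())
for d in(75,45,15,-15,-45):
    q=inverse_kinematics(*pose(d)[:2]);print(d,None if q is None else np.round(q,2))
for hd in(0,90,180,270):
    q=inverse_kinematics([.452,-.062,.1],quat(p[2]+np.radians(hd)));print(hd,None if q is None else np.round(q,2))
E
```

```text
[-1.32 -0.21  0.13  1.83  0.03  1.52 -0.13] [0.1990531  0.36098467 0.44848755] 3.1667
[ 0.39662047 -0.11073105  0.44971085] 5.025
75 [-0.08  0.27  0.3   2.15 -0.12  0.73  1.46]
45 [-0.05  0.3   0.28  2.11 -0.12  0.74  0.93]
15 [-0.01  0.33  0.25  2.07 -0.11  0.75  0.42]
-15 [ 0.06  0.34  0.21  2.05 -0.1   0.76 -0.09]
-45 [ 0.12  0.34  0.18  2.04 -0.09  0.76 -0.59]
0 [ 0.09  0.23 -0.05  2.17  0.02  0.74 -1.69]
90 [-0.05  0.23  0.1   2.17 -0.03  0.74 -0.08]
180 [-0.17  0.23  0.24  2.18 -0.08  0.74  1.54]
270 [-1.06  0.73  1.38  2.21 -0.89  0.99 -2.44]
```

Good configuration. Now go above the start pose, descend and find contact gently.

```bash
python3 - <<'E'
from h import *
P,q,t=pose(75,off=.028,z=.2);move_ptp(P,q)
print(read_finger_gap(),read_ft_force())
f0=np.array(read_ft_force())
P,q,t=pose(75,off=.028);movel(P,q,.08)
print(read_eef_pos(),np.round(read_ft_force()-f0,2),read_time_s())
for o in np.arange(.026,.008,-.001):
    movel(pose(75,off=o)[0],q,.02)
    F=(np.array(read_ft_force())-f0)[:2]@t
    print(round(o,4),round(F,2))
    if F<-1.0: break
save("top","c1");print(read_time_s())
E
python3 -c "
import cv2;i=cv2.imread('pics/c1.png');cv2.imwrite('pics/c1c.png',cv2.resize(i[190:325,215:375],None,fx=4.4,fy=4.4))"
```

```text
8.523053531109234e-05 [ 0.19078895 -0.36566682  1.38100244]
[ 0.44171388 -0.12728458  0.09401829] [-0.27  0.23 -1.53] 7.8583
0.026 -0.18
0.025 -0.04
0.024 -0.6
0.023 -0.13
0.022 0.14
0.021 0.37
0.02 -0.67
0.019 -0.29
0.018 -0.14
0.017 -0.44
0.016 -0.77
0.015 0.05
0.014 -1.98
11.1583
```

View pics/c1c.png

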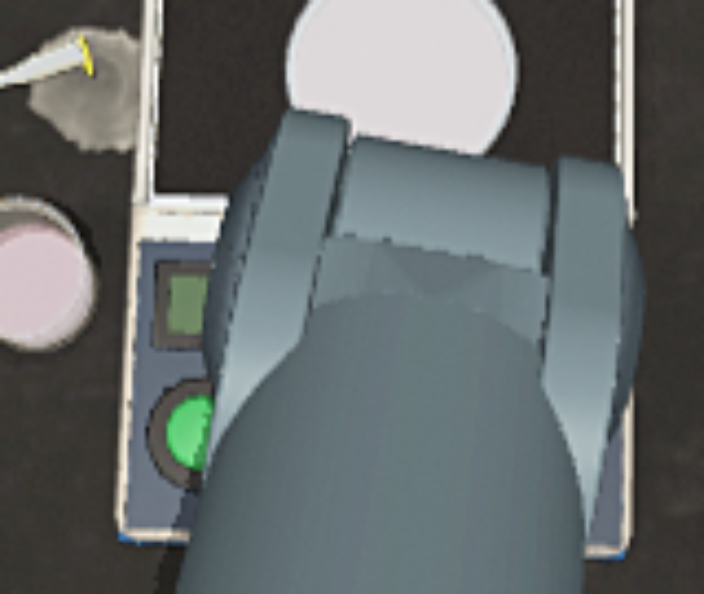

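```bash
cat >> h.py <<'E'
def push(a,b,f0,st=2.):
    log=[]
    for d in np.arange(a,b-.01,-st):
        P,q,t=pose(d);movel(P,q,.03);F=(np.array(read_ft_force())-f0);log.append((int(d),round(float(F[:2]@t),1)))
        if np.linalg.norm(F)>15: print("STOP");break
    print(log,read_time_s())
E
python3 - <<'E'
from h import *
f0=np.array([.19,-.37,1.38])
push(71,53,f0);pause(.3)
save("scene","c2")
for n in("fin","selector_axis"):
    for d in tip_of("scene",n)[:2]:
        x=at_z("scene",d["at"],.079 if n=="fin" else .067);v=x[:2]-AX;print(n,d,x,np.degrees(np.arctan2(v[1],v[0])-p[2]))
i=cv2.imread("pics/c2.png");cv2.imwrite("pics/c2c.png",cv2.resize(i[180:310,180:350],None,fx=4.5,fy=4.5))
E
```

```text
[(71, -0.9), (69, -2.9), (67, -0.6), (65, -1.0), (63, -1.1), (61, -0.6), (59, 0.4), (57, 0.0), (55, -0.6), (53, -1.5)] 13.6583
fin {'at': [265.4, 238.7], 'confidence': 0.88} [ 0.47911939 -0.14994189  0.079     ] 41.92142474810304
selector_axis {'at': [263.9, 255.7], 'confidence': 0.84} [ 0.44898013 -0.16738892  0.067     ] -156.65252694755299
```

View pics/c2c.png

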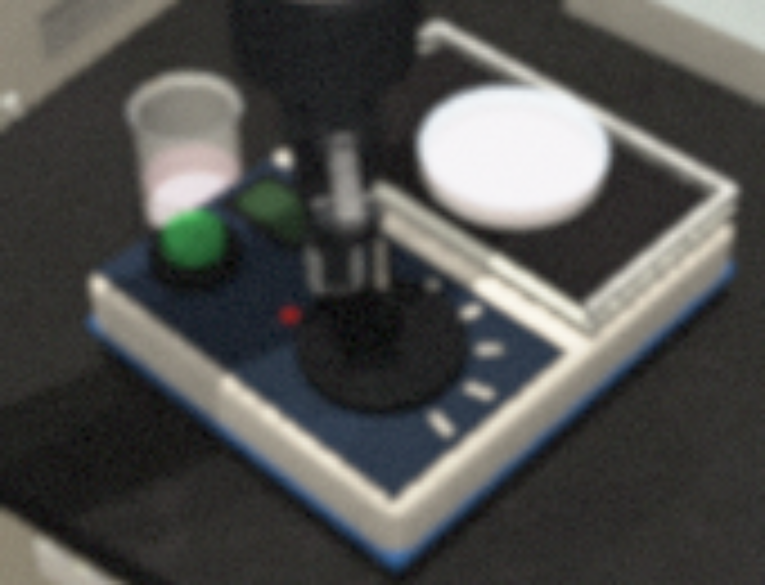

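```bash
cat >> h.py <<'E'
def finang():
    read_camera("scene")
    for d in tip_of("scene","fin")[:2]:
        v=at_z("scene",d["at"],.079)[:2]-AX;print("fin",round(d["confidence"],2),(v*1e3).round(1),np.degrees(np.arctan2(v[1],v[0])-p[2]).round(1))
E
python3 - <<'E'
from h import *
f0=np.array([.19,-.37,1.38])
push(51,23,f0);pause(.3);finang()
push(21,-7,f0);pause(.3);finang()
E
```

```text
[(51, -0.6), (49, -0.1), (47, 0.1), (45, -0.6), (43, -2.9), (41, -2.1), (39, -1.3), (37, -1.1), (35, -1.6), (33, -1.5), (31, -0.7), (29, -0.2), (27, -0.4), (25, -0.1), (23, -0.0)] 17.8583
fin 0.86 [37.6  6.9] 19.1
fin 0.52 [-6.3 95.3] 102.5
[(21, -0.5), (19, -0.5), (17, 0.4), (15, -0.4), (13, -1.1), (11, -3.0), (9, -1.8), (7, -1.6), (5, -1.9), (3, -0.7), (1, 0.1), (-1, 0.6), (-3, -1.2), (-5, 0.3), (-7, 0.1)] 22.0083
fin 0.93 [ 31.  -14.4] -16.2
```

Clear clicks at steps 3 and 4 (force builds and releases as expected). Now the last one, stopping just past half way.

```bash
python3 - <<'E'
from h import *
f0=np.array([.19,-.37,1.38])
push(-9,-35,f0);pause(.3);finang()
# back away from the fin, then up
P,q,t=pose(-35,off=.026);movel(P,q,.05);P[2]=.22;movel(P,q,.15)
P[:2]=[.43,.0];P[2]=.3;move_ptp(P,quat(p[2]+np.pi/2))
finang();save("top","c3")
for n in("fin","selector_axis"):
    for d in tip_of("top",n)[:1]:v=at_z("top",d["at"],.079)[:2]-AX;print(n,v,np.degrees(np.arctan2(v[1],v[0])-p[2]))
i=cv2.imread("pics/c3.png");cv2.imwrite("pics/c3c.png",cv2.resize(i[190:325,215:375],None,fx=4.4,fy=4.4))
print(read_eef_pos(),read_time_s())
E
```

```text
[(-9, -0.5), (-11, -0.1), (-13, -0.7), (-15, -1.5), (-17, -2.3), (-19, -2.6), (-21, -1.6), (-23, -0.8), (-25, -0.3), (-27, 0.3), (-29, -0.3), (-31, -0.1), (-33, -0.9), (-35, 0.2)] 25.9083
fin 0.6 [ 24.5 -21.5] -32.4
fin 0.45 [107.1   4.2] 11.0
fin 0.56 [ 23.  -25.5] -39.2
fin [ 0.01264993 -0.01927819] -47.97121903209161
selector_axis [0.0005933  0.00131855] 74.53089060019495
[ 0.43008526 -0.00144689  0.29933082] 28.7
```

View pics/c3c.png

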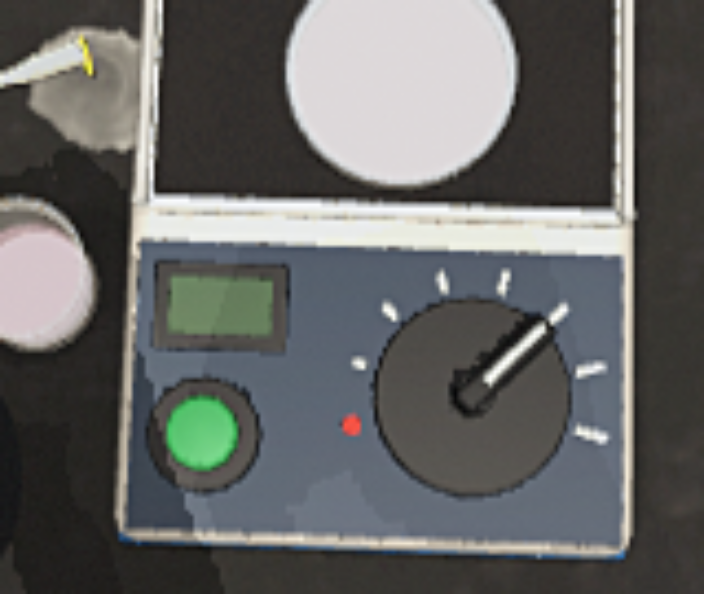

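```bash
python3 - <<'E'
from h import *
move_gripper(.04,20)
sx=np.array([np.cos(p[2]),np.sin(p[2])])
K=np.array([.4524,-.0624])-.026*sx;q=quat(p[2]+np.pi/2)
move_ptp(np.r_[K,.15],q);movel(np.r_[K,.105],q,.08);pause(.2)
f0=np.mean([read_ft_force() for _ in range(5)],0);log=[];z=.105
while z>.07:
    z-=.001;movel(np.r_[K,z],q,.02);F=np.array(read_ft_force())-f0;log.append((round(z,3),F[2].round(1)))
    if F[2]>9: break
print(log,F.round(1),read_eef_pos(),read_finger_gap());pause(.3);print(np.array(read_ft_force())-f0)
save("scene","c4");i=cv2.imread("pics/c4.png");cv2.imwrite("pics/c4c.png",cv2.resize(i[180:310,180:350],None,fx=4.5,fy=4.5));print(read_time_s())
E
```

```text
[(0.104, np.float64(-1.1)), (0.103, np.float64(-1.0)), (0.102, np.float64(-0.8)), (0.101, np.float64(-0.9)), (0.1, np.float64(-1.0)), (0.099, np.float64(-0.8)), (0.098, np.float64(-0.2)), (0.097, np.float64(-1.4)), (0.096, np.float64(0.5)), (0.095, np.float64(-1.4)), (0.094, np.float64(0.8)), (0.093, np.float64(1.5)), (0.092, np.float64(2.0)), (0.091, np.float64(2.5)), (0.09, np.float64(3.1)), (0.089, np.float64(3.0)), (0.088, np.float64(9.6))] [-2.3  1.2  9.6] [ 0.42693035 -0.05848518  0.0884784 ] 0.03996196849594707
[-2.62121408 -0.17399239  7.88977719]
35.3583
```

View pics/c4c.png

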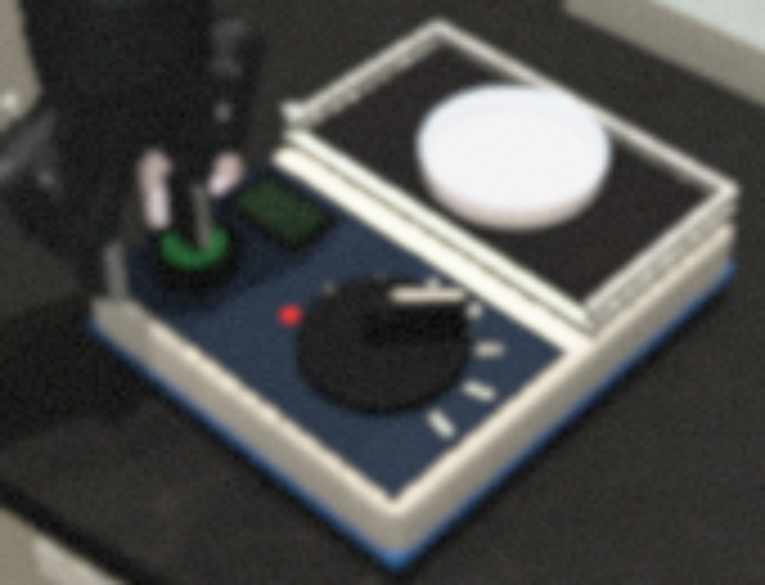

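```bash
python3 - <<'E'
from h import *
P=np.array(read_eef_pos());T=np.array([P[0],P[1],.0872])
movel(T,None,.02);pause(.3);print(read_ft_force(),read_eef_pos())
T[2]=.2;movel(T,None,.1);T[2]=.3;T[1]=.04;movel(T,None,.2);pause(.3)
finang();save("top","c5")
i=cv2.imread("pics/c5.png");cv2.imwrite("pics/c5c.png",cv2.resize(i[190:325,195:375],None,fx=4.4,fy=4.4))
print(read_time_s())
E
```

```text
[-5.28690289 -0.67968607 17.55613906] [ 0.42703884 -0.05851463  0.08827127]
fin 0.91 [ 22.7 -25.9] -40.1
fin 0.61 [-7.3 95.8] 103.1
38.4833
```

View pics/c5c.png

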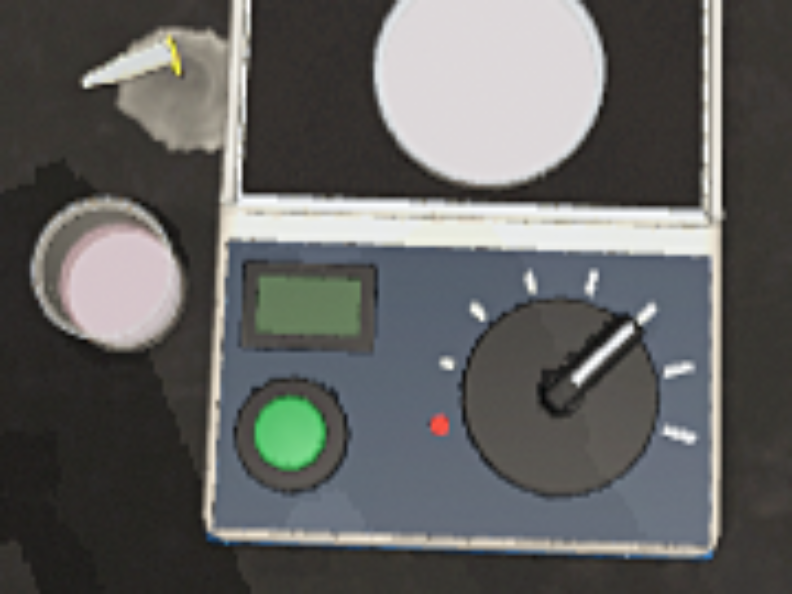

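The fin (crop 635,325) points at the fifth bar, the key (290,432) is up again, and the dish, beaker and tube haven't moved.

```bash
python3 -c "
from bench import *
print(sign_off())"
```

```text
the job is handed in; nothing more can be done
None
```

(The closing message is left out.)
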